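# Open the touch-latch cupboard

### The job

Open the little handleless cupboard with the green door on the modelling table: press the door with a fingertip near its free edge until the push-to-open catch lets go and the door springs ajar, then put a finger behind the free edge and swing the door wide open, about square to the cupboard front or farther. Never take the door between the fingers; only press and push it. Take the arm away so that the door is left standing open, and leave the jars, the tin and the clay relief on its board where they are.

Things in the scene. Friction and masses are not known exactly. Their poses are not given: they have to be found in the camera images.
- cupboard: plywood cupboard fixed to the table, 200 deep x 210 wide x 220 mm high, walls 12 mm, one green door. Origin: centre of its underside. Its front faces its own -x, y runs along its width, z up. The door is hinged at the -y end of the front (two brass hinges show there) and its free edge is at the +y end; the carcass's front edges lie 6 mm behind the back of the shut door
- door (a joint): angle of the door in rad: 0 shut (resting on the catch), grows as it opens towards the cupboard's front; stops at -0.027 (pressed in, 5.5 mm at the free edge) and at 1.75. The hinge has slight friction, so the door stays where it is left; little force moves it
- catch (a joint): spring plunger of the push-to-open catch inside, in m: 0 held back, 0.04 sprung out. It bears on the door's back 140 mm from the hinge axis. Pressing the door in by about 3 mm at the free edge (5 to 8 N there, more nearer the hinge) lets it go; as the finger withdraws it pushes the door ajar, to 0.28 rad at least, farther if the finger is quickly away. It does not catch again
- door_press (a point): the point to press: on the front face of the door, 30 mm in from the free edge and 42 mm below the door's top edge. It moves with the door. Its x axis is the door's inward normal, y points from hinge to free edge, z up
- door_hinge (a point): on the hinge axis (upright), half-way up the door, at mid-thickness of the door. Its axes turn with the door: x the inward normal, y from hinge to free edge, z up. The door panel is 12 mm thick (x -6 to 6), 203 mm wide (y 3 to 206) and 214 mm high (z -107 to 107), its top 217 mm above the table
- door_edge (a point): middle of the free edge of the door, 206 mm from the hinge axis, at mid-thickness; moves with the door, same axes as door_hinge
- bead_jar: jar of reddish beads with a brass lid, 68 mm across, 114 mm high, standing on the cupboard's top towards the back. Origin: centre of its underside. To be left alone
- empty_jar: clear empty jar with a white lid, 68 mm across, 114 mm high, standing on the table. Origin: centre of its underside. To be left alone
- tin: aluminium tin with a dark lid, 54 mm across, 82 mm high, standing on the table. Origin: centre of its underside. To be left alone
- relief_board: grey board 200 x 150 x 6 mm lying on the table with a fired white clay dragon on it, about 35 mm high in all. Origin: centre of its underside. To be left alone

How it is judged:
On the way, in this order (a step that is already met when the one before it is completed fails the run):
1. the catch has been pressed free and has pushed the door ajar (value of joint catch above 0.03 m and value of joint door between 0.2 and 1 rad), for 0.1 s.
2. the door has been swung wide open (value of joint door above 1.3 rad), for 0.1 s.
At the end, for the whole second after the job is handed in: The catch's plunger is out (over 30 mm), the door stands still at more than 1.3 rad (75 degrees), and the jars, the tin and the relief board are within 20 mm of where they stood (value of joint door above 1.3 rad and velocity of joint door between -0.05 and 0.05 rad/s and value of joint catch above 0.03 m and distance of each of bead_jar, empty_jar, tin, relief_board from where it was at the start of the episode below 0.02 m); the robot touches nothing.
It fails at once if the door is prised open while the catch is still held back (value of joint door above 0.12 rad and value of joint catch below 0.01 m).
It fails at once if the door is taken between the fingers (x of the grasp point in the frame of door_hinge between -0.01 and 0.01 m and y of the grasp point in the frame of door_hinge between 0.005 and 0.206 m and z of the grasp point in the frame of door_hinge between -0.107 and 0.107 m).
It fails at once if a jar, the tin or the relief board is lifted, tipped or pushed away (distance of any of bead_jar, empty_jar, tin, relief_board from where it was at the start of the episode above 0.02 m or angle between any of bead_jar, empty_jar, tin's own z axis and vertical above 0.4 rad).
It also fails if it takes over 45 s, if anything falls off the work surface, if the arm or the gripper's body presses on something with over 40 N, if the wrist force passes 120 N, or if a joint passes its speed limit or range.

### The arm

A 6-joint arm with a two-finger parallel gripper is mounted at the origin on the work surface. World frame = base frame: x ahead of the robot, y to its left, z up, the work surface at z = 0. Lengths are in m, angles in rad, forces in N, time in s.
With the tool pointing down it reaches from about 0.35 to 0.725 m from the base axis. Payload 6 kg.
Tool frame: the origin (TCP) lies on the centre line of the jaws, within the pads' length; the fingertips stand 19 mm ahead of it and the grasp point (between the pads) is the TCP; x points along the fingers, y is the direction in which the jaws open and shut, and the axes are right-handed (so a half turn about x gives the same grasp; the last joint's range is limited). The gripper opens to 85 mm and grips with 20 to 120 N. Pads are 22 mm wide; open, the fingers measure 114 mm over their backs; the gripper's body (76 mm by 85 mm) begins 54 mm behind the grasp point. The pads swing forward as they close: fully open they stand 13 mm farther back than shut.
Start: joints at [-0.897, 0.04, 0.085, 0, -1.615, -0.334], TCP at [0.2, -0.566, 0.223] pointing down, gripper open.
Joint ranges: [-2.56, 2.56], [-1.29, 2.01], [-1.08, 1.49], [-3.29, 1.98], [-2.81, -0.18], [-2.99, 2.99]. Speed limits (rad/s): [2.57, 2.57, 3.01, 3.14, 3.14, 3.14].

### API

Orientations are given as a rotation vector (axis times angle).
In Python, from bench import manip, imaging gives the robot as it stands.
- The arm moves only by the shell command python3 -m inch 'ROWS' [FORCE]. ROWS is JSON, a list of rows, each an object of numbers: "ax", "ay", "az": the turn, a rotation vector about the world's x, y, z in degrees; "x", "y", "z": the shift along the world's x, y, z in mm; "hand": the gripper command: -1 is fully open, 1 is shut, values between are in proportion. In form: [{"ax": .., "ay": .., "az": .., "x": .., "y": .., "z": .., "hand": ..}, ...]. A call has 1 to 8 rows; each row shifts and turns the commanded pose from where the row before left it; what a row does not reach is not made up. A row lasts 1/10 s, in which the tool goes at most 50 mm and 8.59 degrees, less where a joint would pass 70% of its speed; a pose out of reach is approached as far as the arm can. A call is refused whole if a number of a shift passes 50 or a number of a turn 8.59, either way. A call with a gripper value outside its range is refused whole. The fingers move at their own pace and stop on an object; FORCE is the grip in N (left out, the last holds). Time passes only in rows, so rows that do not move let the fingers close. It gives the time, the measured TCP pose, the force and the opening at its end, in the units of the state.
- manip.get_state(): the state, without advancing time (a new reading comes with each control period).
- imaging.camera(name): name is "scene" or "top" or "wrist"; returns a dict with "img" (420x560x3 uint8, red, green, blue), "mtx" (3x3 intrinsics, pixels), "k1" (the pictures are not rectified: a ray, as slopes to the right and down, at radius r is drawn at 1 + k1 r^2 times it, then the intrinsics apply), "rvec" (rotation vector, rad) and "tvec" (3), from world to camera coordinates, as OpenCV has them; the wrist camera has in their place "tool_from_camera" (4x4, takes a point from camera to tool coordinates, whose origin is the TCP and whose axes are the tool frame's). Camera axes: x right, y down, z forward; pixel columns grow to the right and rows downward; lengths in m; the calibration is good to about 2 mm. A picture is of the moment at which its call begins: read the wrist's pose just before it. There is no depth.
- manip.close_job(): hands the job in, once; it reports no verdict.
The state is a dict: "t": time; "qpos": joint angles; "dq": joint speeds; "joint_efforts": joint torques, N m; "tcp_pos": TCP position; "eef_rot": TCP orientation; "wrist_force": force on the tool from outside, world axes, zero at the start; "ft_torque": the same for the moment, N m; "width": finger opening in m.
Only numpy, scipy, OpenCV 4.12 (cv2) and the standard library are available. Lean on these libraries where they do the work, as an engineer would, in place of code of your own. Each camera call takes 0.05 s, during which the arm holds its last target.

## Working session

There is one attempt and no reset: what is moved stays moved. The work goes in short steps, Python scripts to look and compute and a shell command to move; the robot and the scene stay as the last step left them, time stands still between calls to the robot, and variables do not carry over. Pictures are saved under pics/ and viewed, and the job is handed in when it is done.

```bash
ls; mkdir -p pics
python3 - <<'E'
from bench import manip, imaging
import cv2, numpy as np
s=manip.get_state()
for k,v in s.items(): print(k,np.round(v,4))
for n in ["scene","top","wrist"]:
    c=imaging.camera(n)
    cv2.imwrite(f"pics/{n}0.png",c["img"][:,:,::-1])
    print(n,{k:np.round(v,4).tolist() for k,v in c.items() if k!="img"})
E
```

```text
pics
t 0.0
qpos [-8.9730e-01  4.0800e-02  8.3800e-02 -5.0000e-04 -1.6155e+00 -3.3370e-01]
dq [ 0.0006 -0.0009 -0.0007  0.0002  0.0005  0.0008]
joint_efforts [-4.00000e-04 -3.68180e+01  3.47408e+01  6.93220e+00 -5.30000e-03
  0.00000e+00]
tcp_pos [ 0.2    -0.5653  0.2224]
eef_rot [-0.2653  1.5547  0.2681]
wrist_force [ 0.9145 -0.351  -0.3091]
ft_torque [ 0.017  -0.0446  0.0086]
width 0.0856
scene {'mtx': [[513.663, 0.0, 278.0373], [0.0, 513.663, 213.09], [0.0, 0.0, 1.0]], 'k1': -0.0972, 'rvec': [2.0622, 0.755, -0.3665], 'tvec': [-0.4037, -0.0941, 1.941]}
top {'mtx': [[456.617, 0.0, 287.6162], [0.0, 456.617, 206.8286], [0.0, 0.0, 1.0]], 'k1': -0.0696, 'rvec': [2.1515, -2.0963, 0.2136], 'tvec': [-0.0576, 0.565, 1.4754]}
wrist {'mtx': [[339.0274, 0.0, 283.6653], [0.0, 339.0274, 207.0205], [0.0, 0.0, 1.0]], 'k1': 0.0216, 'tool_from_camera': [[0.0001, -0.2857, 0.9583, -0.1505], [1.0, 0.0008, 0.0002, 0.0017], [-0.0008, 0.9583, 0.2857, -0.0724], [0.0, 0.0, 0.0, 1.0]]}
```

View pics/scene0.png

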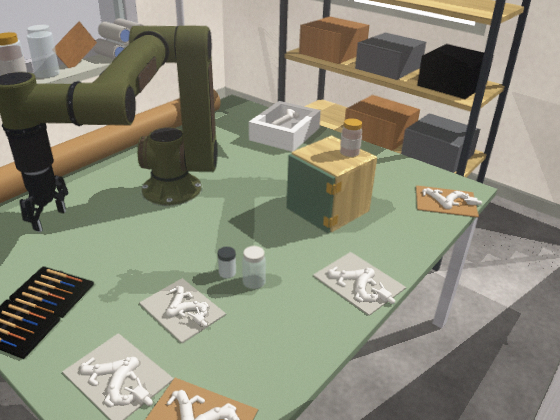

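View pics/top0.png

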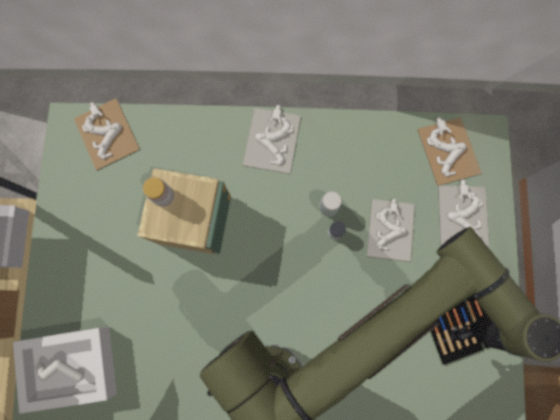

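View pics/wrist0.png

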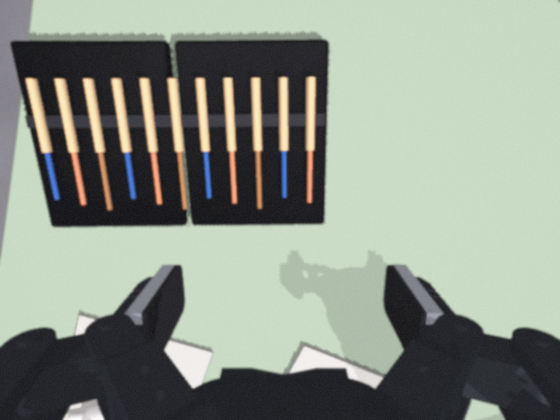

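The scene view shows the cupboard around (330,185) with the dark green door facing left and the hinges on its right edge at (333,187) and (330,222). In the top view it is at (185,210), with the door's green strip on its right side. Next I'll measure the corners.

```bash
cat > h.py <<'E'
import numpy as np, cv2
from bench import manip, imaging
from scipy.spatial.transform import Rotation as R
def undist(c,uv):
    uv=np.atleast_2d(np.asarray(uv,float))
    d=np.array([c["k1"],0,0,0,0],float)
    return cv2.undistortPoints(uv.reshape(-1,1,2),np.asarray(c["mtx"],float),d).reshape(-1,2)
def pose(c,s=None):
    if "rvec" in c:
        Rm=cv2.Rodrigues(np.asarray(c["rvec"],float))[0]; return -Rm.T@np.asarray(c["tvec"]), Rm.T
    T=np.asarray(c["tool_from_camera"]); Rt=R.from_rotvec(s["eef_rot"]).as_matrix()
    return np.asarray(s["tcp_pos"])+Rt@T[:3,3], Rt@T[:3,:3]
def rays(c,uv,s=None):
    n=undist(c,uv); o,Rw=pose(c,s)
    d=np.c_[n,np.ones(len(n))]@Rw.T
    return o,d
def onz(c,uv,z,s=None):
    o,d=rays(c,uv,s); t=(z-o[2])/d[:,2]
    return o+t[:,None]*d
def proj(c,P,s=None):
    P=np.atleast_2d(np.asarray(P,float)); o,Rw=pose(c,s)
    r=cv2.Rodrigues(Rw.T)[0]; t=-Rw.T@o
    return cv2.projectPoints(P.reshape(-1,1,3),r,t,np.asarray(c["mtx"],float),np.array([c["k1"],0,0,0,0],float))[0].reshape(-1,2)
def crop(img,u0,u1,v0,v1,k,name):
    cv2.imwrite(name,cv2.resize(img[v0:v1,u0:u1,::-1],None,fx=k,fy=k,interpolation=cv2.INTER_CUBIC))
E
python3 - <<'E'
from h import *
t=imaging.camera("top"); s=imaging.camera("scene")
print(pose(t)[0],pose(s)[0])
crop(t["img"],130,240,155,265,5,"pics/topc.png")
crop(s["img"],270,390,110,240,4.5,"pics/scenec.png")
print(onz(t,[[227,183],[214,250],[147,171],[140,236]],0.217))
E
```

```text
[ 0.27364428 -0.03419306  1.55666701] [ 1.34477673 -1.03382376  1.03063946]
[[0.60298481 0.14289516 0.217     ]
 [0.39966694 0.17100191 0.217     ]
 [0.63425311 0.38920695 0.217     ]
 [0.43473904 0.39336505 0.217     ]]
```

View pics/topc.png

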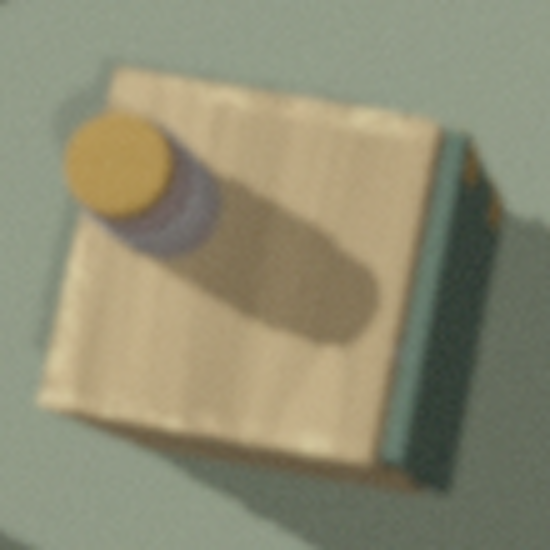

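View pics/scenec.png

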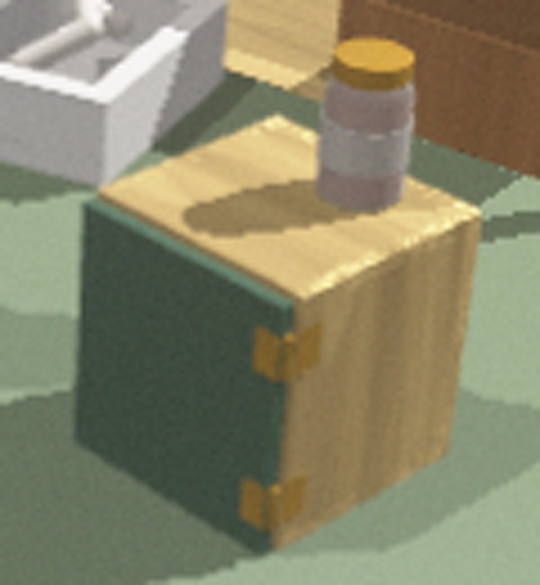

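The top crop shows the door's lighter top edge running from (456,133) at the hinge end to (397,460) at the free end. In the scene crop its top-front corners are at about (86,205) for the free end and (290,306) for the hinge end.

Run:
```python
from h import *
t=imaging.camera("top"); s=imaging.camera("scene")
f=lambda p,k,u,v:(np.array(p,float)+.5)/k-.5+[u,v]
T=f([[466,133],[407,463],[445,131],[384,458]],5,130,155)
P=onz(t,T,0.217); print("top: front hinge, front free, back hinge, back free\n",P.round(4), np.linalg.norm(P[0]-P[1]),np.linalg.norm(P[2]-P[3]))
S=f([[293,307],[86,204]],4.5,270,110)
Q=onz(s,S,0.217); print("scene front hinge, free\n",Q.round(4),np.linalg.norm(Q[0]-Q[1]))
C=f([[440,122],[380,460],[112,68],[38,405]],5,130,155)
K=onz(t,C,0.22); print("carcass top",K.round(4),np.linalg.norm(K[0]-K[1]),np.linalg.norm(K[0]-K[2]),np.linalg.norm(K[1]-K[3]),np.linalg.norm(K[2]-K[3]))
C=f([[302,300],[100,192],[482,213],[277,115]],4.5,270,110)
K=onz(s,C,0.22); print("carcass scene",K.round(4),np.linalg.norm(K[0]-K[1]),np.linalg.norm(K[0]-K[2]))
# others: jars
print("white lid, tin lid top:",onz(t,[[332,203]],0.114),onz(t,[[337,230]],0.082))
print("board", onz(t,[[250,109],[300,113],[293,173],[244,166],[375,200],[414,203],[411,260],[368,256]],0.006).round(3))
```

```text
top: front hinge, front free, back hinge, back free
 [[0.6082 0.1559 0.217 ]
 [0.4077 0.1803 0.217 ]
 [0.6092 0.1687 0.217 ]
 [0.4102 0.194  0.217 ]] 0.20206529164430007 0.20053909266202893
scene front hinge, free
 [[0.6147 0.1603 0.217 ]
 [0.4131 0.1823 0.217 ]] 0.20282061233989174
carcass top [[0.6139 0.1715 0.22  ]
 [0.4087 0.1958 0.22  ]
 [0.6426 0.3737 0.22  ]
 [0.4353 0.4009 0.22  ]] 0.2066698060960731 0.20415126323644425 0.20683269029431706 0.20908544511981542
carcass scene [[0.6167 0.1682 0.22  ]
 [0.4124 0.1998 0.22  ]
 [0.6452 0.3667 0.22  ]
 [0.436  0.3998 0.22  ]] 0.2066884942912832 0.20053471614807117
white lid, tin lid top: [[ 0.57119167 -0.18550748  0.114     ]] [[ 0.48826332 -0.20582418  0.082     ]]
board [[ 0.933  0.102  0.006]
 [ 0.923 -0.079  0.006]
 [ 0.697 -0.059  0.006]
 [ 0.718  0.114  0.006]
 [ 0.608 -0.347  0.006]
 [ 0.601 -0.484  0.006]
 [ 0.402 -0.469  0.006]
 [ 0.413 -0.321  0.006]]
```

Run:
```python
from h import *
s=manip.get_state()
M=R.from_rotvec(s["eef_rot"]).as_matrix(); print(M.round(3))
u=np.array([-.992,.127,0]); u/=np.linalg.norm(u)
x=np.array([0,0,-1.]); T=np.c_[x,u,np.cross(x,u)]
print(T.round(3), np.degrees(R.from_matrix(T@M.T).as_rotvec()))
T2=np.c_[x,-u,np.cross(x,-u)]
print(np.degrees(R.from_matrix(T2@M.T).as_rotvec()))
```

```text
[[-0.    -0.333  0.943]
 [ 0.     0.943  0.333]
 [-1.     0.001 -0.   ]]
[[ 0.    -0.992  0.127]
 [ 0.     0.127  0.992]
 [-1.     0.     0.   ]] [-1.62001904e-02 -2.87398707e-02  6.32315352e+01]
[-3.26710907e-02  1.84161543e-02 -1.16768460e+02]
```

```bash
python3 -m inch '[{"x":25,"y":36,"az":7.9,"hand":1},{"x":25,"y":36,"az":7.9,"hand":1},{"x":25,"y":36,"az":7.9,"hand":1},{"x":25,"y":36,"az":7.9,"hand":1},{"x":25,"y":36,"az":7.9,"hand":1},{"x":25,"y":36,"az":7.9,"hand":1},{"x":25,"y":36,"az":7.9,"hand":1},{"x":25,"y":36,"az":7.9,"hand":1}]' 30
```

```text
$[0]: bad value
```

```bash
python3 -m inch '[{"x":5,"y":43,"hand":1},{"x":5,"y":43,"hand":1},{"x":5,"y":43,"hand":1},{"x":5,"y":43,"hand":1},{"x":5,"y":43,"hand":1},{"x":5,"y":43,"hand":1},{"x":5,"y":43,"hand":1},{"x":5,"y":30,"hand":1}]'
python3 - <<'E'
from h import *
s=manip.get_state(); print({k:np.round(v,4).tolist() for k,v in s.items()})
print(R.from_rotvec(s["eef_rot"]).as_matrix().round(3))
for n in ["top","scene","wrist"]:
    c=imaging.camera(n); cv2.imwrite(f"pics/{n}1.png",c["img"][:,:,::-1])
E
```

```text
{'t': 0.35, 'qpos': [-0.8973, 0.0404, 0.0846, -0.0001, -1.6155, -0.3337], 'dq': [0.0002, -0.0019, 0.0024, -0.0013, 0.0005, -0.0002], 'joint_efforts': [0.0023, -36.7374, 34.6939, 6.9221, -0.0022, 0.0], 'tcp_pos': [0.2, -0.5656, 0.2231], 'eef_rot': [-0.2663, 1.5545, 0.2671], 'wrist_force': [-0.5836, 0.524, -0.4768], 'ft_torque': [0.0091, -0.0144, 0.0236], 'width': 0.0857}
[[-0.    -0.333  0.943]
 [ 0.     0.943  0.333]
 [-1.     0.001 -0.   ]]$[0]: bad value
```

The rows were refused because they appear to need all seven keys, so I'll give each row in full.

```bash
python3 -m inch '[{"ax":0,"ay":0,"az":7.9,"x":25,"y":36,"z":0,"hand":1},{"ax":0,"ay":0,"az":7.9,"x":25,"y":36,"z":0,"hand":1},{"ax":0,"ay":0,"az":7.9,"x":25,"y":36,"z":0,"hand":1},{"ax":0,"ay":0,"az":7.9,"x":25,"y":36,"z":0,"hand":1},{"ax":0,"ay":0,"az":7.9,"x":25,"y":36,"z":0,"hand":1},{"ax":0,"ay":0,"az":7.9,"x":25,"y":36,"z":0,"hand":1},{"ax":0,"ay":0,"az":7.9,"x":25,"y":36,"z":0,"hand":1},{"ax":0,"ay":0,"az":7.9,"x":25,"y":36,"z":0,"hand":1}]' 30
```

```text
t: 1.3
tcp_pos: [0.4007, -0.276, 0.2237]
eef_rot: [-1.119, 1.264, 1.118]
wrist_force: [1.3, 0.1, 0.2]
width: -0.0002
```

```bash
python3 -m inch '[{"ax":0,"ay":0,"az":0,"x":5,"y":45,"z":0,"hand":1},{"ax":0,"ay":0,"az":0,"x":5,"y":45,"z":0,"hand":1},{"ax":0,"ay":0,"az":0,"x":5,"y":45,"z":0,"hand":1},{"ax":0,"ay":0,"az":0,"x":5,"y":45,"z":0,"hand":1},{"ax":0,"ay":0,"az":0,"x":5,"y":45,"z":0,"hand":1},{"ax":0,"ay":0,"az":0,"x":5,"y":45,"z":0,"hand":1},{"ax":0,"ay":0,"az":0,"x":5,"y":45,"z":0,"hand":1},{"ax":0,"ay":0,"az":0,"x":5,"y":35,"z":0,"hand":1}]' 30;  python3 - <<'E'
from h import *
s=manip.get_state(); print({k:np.round(v,4).tolist() for k,v in s.items()})
print(R.from_rotvec(s["eef_rot"]).as_matrix().round(3))
for n in ["top","scene","wrist"]:
    c=imaging.camera(n); cv2.imwrite(f"pics/{n}1.png",c["img"][:,:,::-1])
    if n!="wrist": print(n,proj(c,[s["tcp_pos"]]))
E
```

```text
t: 2.1
tcp_pos: [0.4397, 0.0748, 0.2237]
eef_rot: [-1.115, 1.265, 1.116]
wrist_force: [0.6, -0.6, -0.6]
width: 0.0002
{'t': 2.1, 'qpos': [0.6244, -0.381, -0.2842, -0.0002, -1.6666, -0.7508], 'dq': [0.6444, 0.2804, 0.1992, 0.0061, 0.0756, -0.6415], 'joint_efforts': [-2.6057, -17.6445, 33.8214, 6.7721, -0.1438, 0.6221], 'tcp_pos': [0.4397, 0.0748, 0.2237], 'eef_rot': [-1.1153, 1.2652, 1.1155], 'wrist_force': [0.5561, -0.5945, -0.5943], 'ft_torque': [-0.0209, -0.0911, -0.0014], 'width': 0.0002}
[[ 0.001 -0.992  0.126]
 [ 0.001  0.126  0.992]
 [-1.    -0.001  0.001]]
top [[247.10577706 237.05958461]]
scene [[274.34097592 167.55911914]]
```

View pics/wrist1.png

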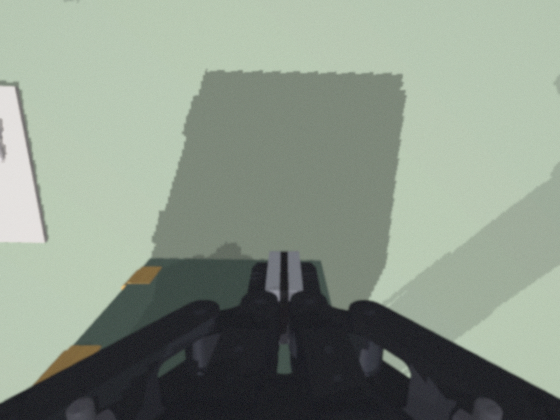

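View pics/scene1.png

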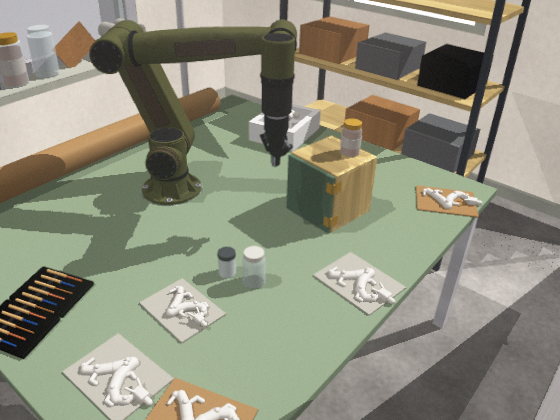

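View pics/top1.png

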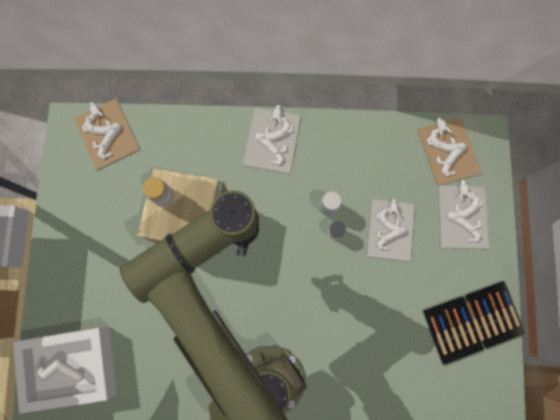

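The wrist view shows the door inverted below the closed fingers. Its bottom-front edge runs from about (148,260) at the hinge end to (322,262) at the free end. I'll use that as a third measurement.

Run:
```python
from h import *
s=manip.get_state(); c=imaging.camera("wrist")
print(s["tcp_pos"], s["t"])
P=onz(c,[[148,261],[322,262]],0.003,s); print(P.round(4),np.linalg.norm(P[1]-P[0]))
cv2.imwrite("pics/wrist2.png",cv2.resize(c["img"][230:350,120:400,::-1],None,fx=2.8,fy=2.8,interpolation=cv2.INTER_CUBIC))
# predicted projections of the door's free bottom/top corner from top/scene measure
print(proj(c,[[.4104,.1813,.003],[.6115,.158,.003],[.4104,.1813,.217]],s))
tip=np.array(s["tcp_pos"])-[0,0,.019]; print("tip",proj(c,[tip],s))
```

```text
[0.4398329  0.07402823 0.22306757] 2.25
[[0.6128 0.1598 0.003 ]
 [0.407  0.1869 0.003 ]] 0.20761794418534313
[[318.71449347 258.06423379]
 [148.74433654 259.51383306]
 [355.32581318 415.86980319]]
tip [[282.50836124 243.4159743 ]]
```

View pics/wrist2.png

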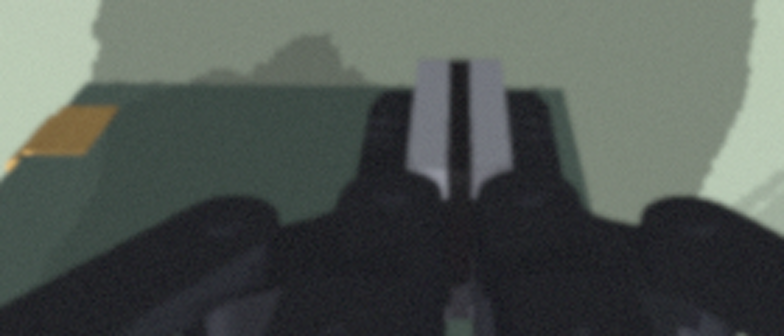

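```bash
python3 -m inch '[{"ax":0,"ay":0,"az":0,"x":0,"y":20,"z":-17,"hand":1},{"ax":0,"ay":0,"az":0,"x":0,"y":20,"z":-16,"hand":1},{"ax":0,"ay":0,"az":0,"x":0,"y":20,"z":0,"hand":1},{"ax":0,"ay":0,"az":0,"x":0,"y":15,"z":0,"hand":1},{"ax":0,"ay":0,"az":0,"x":0,"y":0,"z":0,"hand":1},{"ax":0,"ay":0,"az":0,"x":0,"y":0,"z":0,"hand":1}]'
python3 - <<'E'
from h import *
s=manip.get_state(); c=imaging.camera("wrist"); print(np.round(s["tcp_pos"],4), np.round(s["wrist_force"],2),s["t"])
cv2.imwrite("pics/wrist3.png",c["img"][:,:,::-1])
c=imaging.camera("scene"); crop(c["img"],220,400,70,240,3.2,"pics/scene3.png")
E
```

```text
t: 2.9
tcp_pos: [0.4402, 0.1469, 0.1909]
eef_rot: [-1.114, 1.266, 1.114]
wrist_force: [0.4, -0.1, -0.7]
width: 0.0002
[0.4402 0.1469 0.1909] [ 0.43 -0.07 -0.68] 2.9
```

View pics/scene3.png

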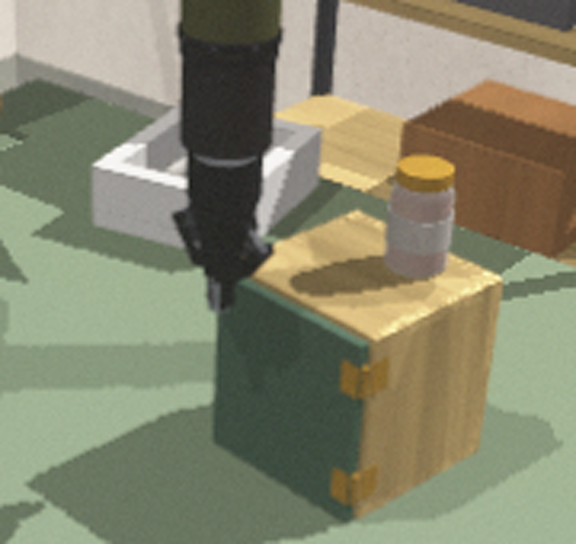

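View pics/wrist3.png

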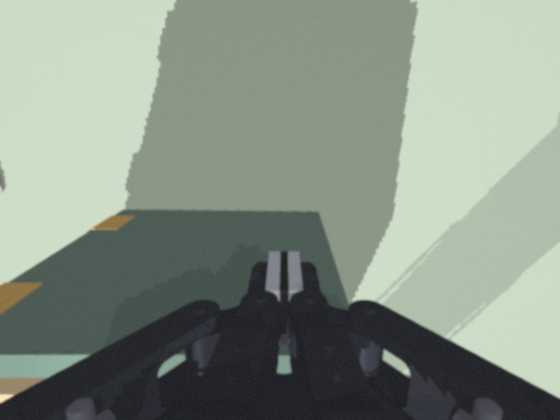

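The fingertips sit about 20 mm in front of the door near its free edge, and the door's free bottom corner is at (318,212) in the wrist view. I'll approach in small steps.

```bash
python3 -m inch '[{"ax":0,"ay":0,"az":0,"x":0.5,"y":4,"z":0,"hand":1},{"ax":0,"ay":0,"az":0,"x":0.5,"y":4,"z":0,"hand":1},{"ax":0,"ay":0,"az":0,"x":0.5,"y":4,"z":0,"hand":1},{"ax":0,"ay":0,"az":0,"x":0,"y":3,"z":0,"hand":1},{"ax":0,"ay":0,"az":0,"x":0,"y":0,"z":0,"hand":1}]'
```

```text
t: 3.5
tcp_pos: [0.4415, 0.1627, 0.1902]
eef_rot: [-1.115, 1.267, 1.115]
wrist_force: [0.2, 0.3, -0.1]
width: 0.0001
```

```bash
python3 -m inch '[{"ax":0,"ay":0,"az":0,"x":0.2,"y":2,"z":0,"hand":1},{"ax":0,"ay":0,"az":0,"x":0,"y":0,"z":0,"hand":1}]'
```

```text
t: 3.7
tcp_pos: [0.4417, 0.1645, 0.1903]
eef_rot: [-1.115, 1.267, 1.115]
wrist_force: [0.4, -1.1, 0.3]
width: -0.0002
```

```bash
python3 -m inch '[{"ax":0,"ay":0,"az":0,"x":0.2,"y":2,"z":0,"hand":1},{"ax":0,"ay":0,"az":0,"x":0,"y":0,"z":0,"hand":1}]'
```

```text
t: 3.9
tcp_pos: [0.4419, 0.1665, 0.1904]
eef_rot: [-1.114, 1.267, 1.115]
wrist_force: [-0.1, -0.4, 0.5]
width: 0.0001
```

```bash
python3 -m inch '[{"ax":0,"ay":0,"az":0,"x":0.2,"y":2,"z":0,"hand":1},{"ax":0,"ay":0,"az":0,"x":0,"y":0,"z":0,"hand":1}]'
```

```text
t: 4.1
tcp_pos: [0.4421, 0.1683, 0.1904]
eef_rot: [-1.115, 1.267, 1.114]
wrist_force: [-0.3, -0.7, -0.1]
width: -0.0002
```

```bash
python3 -m inch '[{"ax":0,"ay":0,"az":0,"x":0.1,"y":1.5,"z":0,"hand":1},{"ax":0,"ay":0,"az":0,"x":0,"y":0,"z":0,"hand":1}]'
```

```text
t: 4.3
tcp_pos: [0.4422, 0.1691, 0.1904]
eef_rot: [-1.115, 1.269, 1.113]
wrist_force: [-0.6, -4.9, 1.0]
width: 0.0001
```

```bash
python3 -m inch '[{"ax":0,"ay":0,"az":0,"x":0.1,"y":1.5,"z":0,"hand":1},{"ax":0,"ay":0,"az":0,"x":0,"y":0,"z":0,"hand":1}]'
```

```text
t: 4.5
tcp_pos: [0.4423, 0.1704, 0.1904]
eef_rot: [-1.115, 1.269, 1.113]
wrist_force: [0.4, -4.5, 1.3]
width: -0.0003
```

Contact came at TCP y ≈ 0.1685, with about 5 N. I'll press on.

```bash
python3 -m inch '[{"ax":0,"ay":0,"az":0,"x":0.1,"y":1,"z":0,"hand":1},{"ax":0,"ay":0,"az":0,"x":0,"y":0,"z":0,"hand":1}]'
```

```text
t: 4.7
tcp_pos: [0.4423, 0.171, 0.1904]
eef_rot: [-1.116, 1.27, 1.113]
wrist_force: [-0.5, -6.1, 1.3]
width: 0.0001
```

```bash
python3 -m inch '[{"ax":0,"ay":0,"az":0,"x":0.1,"y":1,"z":0,"hand":1},{"ax":0,"ay":0,"az":0,"x":0,"y":0,"z":0,"hand":1}]'
```

```text
t: 4.9
tcp_pos: [0.4425, 0.1719, 0.1904]
eef_rot: [-1.116, 1.27, 1.112]
wrist_force: [0.0, -8.2, 0.7]
width: 0.0001
```

```bash
python3 -m inch '[{"ax":0,"ay":0,"az":0,"x":0.1,"y":0.7,"z":0,"hand":1},{"ax":0,"ay":0,"az":0,"x":0,"y":0,"z":0,"hand":1}]'
```

```text
t: 5.1
tcp_pos: [0.4425, 0.1725, 0.1904]
eef_rot: [-1.116, 1.27, 1.112]
wrist_force: [0.5, -7.7, 1.3]
width: -0.0001
```

```bash
python3 -m inch '[{"ax":0,"ay":0,"az":0,"x":0.1,"y":0.8,"z":0,"hand":1},{"ax":0,"ay":0,"az":0,"x":0,"y":0,"z":0,"hand":1}]'
```

```text
t: 5.3
tcp_pos: [0.4426, 0.1732, 0.1904]
eef_rot: [-1.116, 1.27, 1.112]
wrist_force: [0.2, -7.8, 0.0]
width: 0.0
```

```bash
python3 -m inch '[{"ax":0,"ay":0,"az":0,"x":-1,"y":-8,"z":0,"hand":1},{"ax":0,"ay":0,"az":0,"x":0,"y":0,"z":0,"hand":1}]'
python3 - <<'E'
from h import *
s=manip.get_state(); c=imaging.camera("wrist"); print(np.round(s["tcp_pos"],4), np.round(s["wrist_force"],2),s["t"])
cv2.imwrite("pics/wrist4.png",c["img"][:,:,::-1])
E
```

```text
t: 5.5
tcp_pos: [0.4417, 0.1656, 0.1904]
eef_rot: [-1.115, 1.268, 1.113]
wrist_force: [0.6, -5.3, -0.1]
width: 0.0
[0.4417 0.1656 0.1904] [ 0.63 -5.31 -0.09] 5.5
```

View pics/wrist4.png

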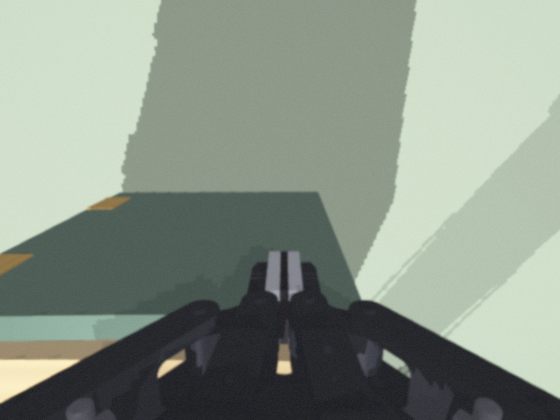

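The door still pushes back with 5 N where contact was free before, so the catch has let go. I'll withdraw steadily.

```bash
python3 -m inch '[{"ax":0,"ay":0,"az":0,"x":-1,"y":-12,"z":0,"hand":1},{"ax":0,"ay":0,"az":0,"x":-1,"y":-12,"z":0,"hand":1},{"ax":0,"ay":0,"az":0,"x":-1,"y":-12,"z":0,"hand":1},{"ax":0,"ay":0,"az":0,"x":-1,"y":-12,"z":0,"hand":1},{"ax":0,"ay":0,"az":0,"x":-1,"y":-12,"z":0,"hand":1},{"ax":0,"ay":0,"az":0,"x":-1,"y":-20,"z":0,"hand":1},{"ax":0,"ay":0,"az":0,"x":-1,"y":-25,"z":0,"hand":1},{"ax":0,"ay":0,"az":0,"x":-1,"y":-25,"z":0,"hand":1}]'
python3 - <<'E'
from h import *
s=manip.get_state(); c=imaging.camera("wrist"); print(np.round(s["tcp_pos"],4), np.round(s["wrist_force"],2),s["t"])
cv2.imwrite("pics/wrist5.png",c["img"][:,:,::-1])
c=imaging.camera("scene"); crop(c["img"],220,400,70,240,3.2,"pics/scene5.png")
c=imaging.camera("top"); crop(c["img"],120,300,140,300,4,"pics/top5.png")
E
```

```text
t: 6.35
tcp_pos: [0.4333, 0.0361, 0.1903]
eef_rot: [-1.114, 1.266, 1.116]
wrist_force: [0.1, -0.1, -0.4]
width: 0.0003
[0.4333 0.0361 0.1903] [ 0.11 -0.09 -0.45] 6.35
```

View pics/wrist5.png

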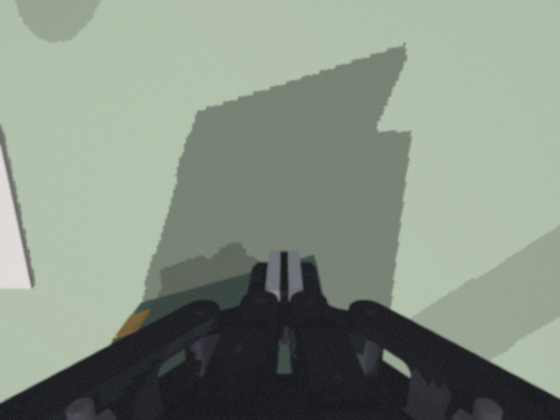

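View pics/scene5.png

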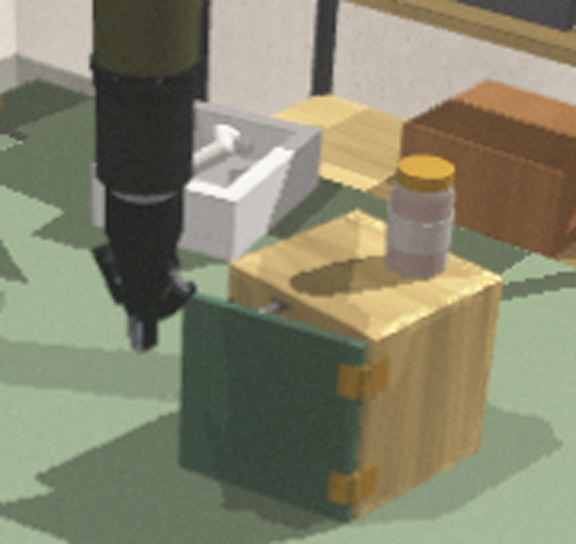

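View pics/top5.png

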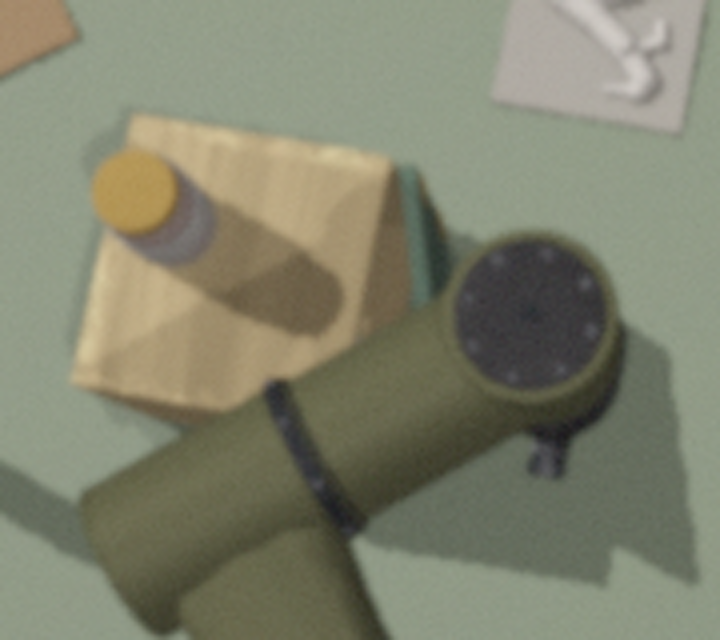

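The door has sprung ajar. The plunger rod is visible at (272,307) in the scene crop, and the door's top free corner is at about (190,292). I'll measure the angle.

Run:
```python
from h import *
s=manip.get_state(); c=imaging.camera("scene")
crop(c["img"],265,345,145,195,8,"pics/scene6.png")
f=lambda p,k,u,v:(np.array(p,float)+.5)/k-.5+[u,v]
P=onz(c,f([[184,293],[196,288],[362,347]],3.2,220,70),0.217); print(P.round(4))
H=np.array([.615,.1645])
for p in P[:2]:
    d=p[:2]-H; print(np.linalg.norm(d), np.arctan2(d[1],d[0])-np.arctan2(.024,-.2025), )
w=imaging.camera("wrist"); s=manip.get_state()
Q=onz(w,[[313,257],[138,301]],0.003,s); print(Q.round(4), s["t"])
d=Q[0]-Q[1]; print((np.arctan2(d[1],d[0])-np.arctan2(.024,-.2025))%(2*np.pi))
```

```text
[[0.412  0.1226 0.217 ]
 [0.4144 0.1391 0.217 ]
 [0.6111 0.1549 0.217 ]]
0.20723880192388902 -5.9614500659806575
0.20215722345756396 -6.039262890937536
[[0.4124 0.1268 0.003 ]
 [0.6138 0.1554 0.003 ]] 6.6
0.2587580090738051
```

View pics/scene6.png

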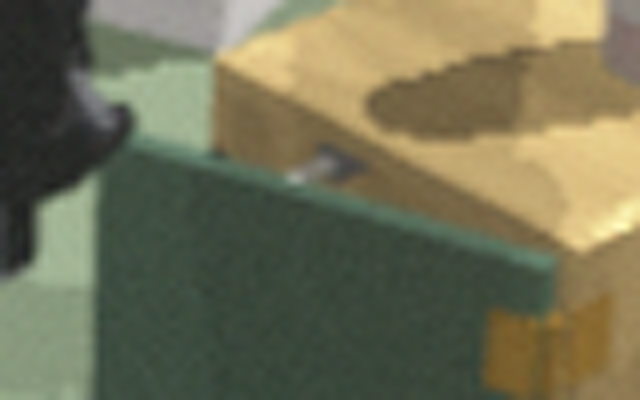

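The door stands at about 0.28 rad, with its free edge at about (0.412, 0.131). I'll take the closed finger around the free edge, raised to z = 0.20.

```bash
python3 -m inch '[{"ax":0,"ay":0,"az":0,"x":-30,"y":0,"z":5,"hand":1},{"ax":0,"ay":0,"az":0,"x":-28,"y":0,"z":5,"hand":1},{"ax":0,"ay":0,"az":0,"x":0,"y":30,"z":0,"hand":1},{"ax":0,"ay":0,"az":0,"x":0,"y":30,"z":0,"hand":1},{"ax":0,"ay":0,"az":0,"x":0,"y":30,"z":0,"hand":1},{"ax":0,"ay":0,"az":0,"x":0,"y":30,"z":0,"hand":1},{"ax":0,"ay":0,"az":0,"x":0,"y":25,"z":0,"hand":1},{"ax":0,"ay":0,"az":0,"x":0,"y":0,"z":0,"hand":1}]'
python3 - <<'E'
from h import *
s=manip.get_state(); c=imaging.camera("wrist"); print(np.round(s["tcp_pos"],4), np.round(s["wrist_force"],2),s["t"])
cv2.imwrite("pics/wrist7.png",c["img"][:,:,::-1])
c=imaging.camera("scene"); crop(c["img"],220,400,70,240,3.2,"pics/scene7.png")
E
```

```text
t: 7.4
tcp_pos: [0.3749, 0.1846, 0.1995]
eef_rot: [-1.117, 1.267, 1.118]
wrist_force: [-0.0, -1.1, -1.3]
width: -0.0003
[0.3749 0.1846 0.1995] [-0.03 -1.06 -1.33] 7.4
```

View pics/wrist7.png

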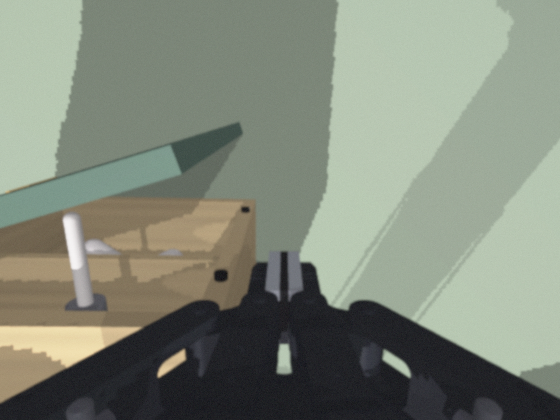

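View pics/scene7.png

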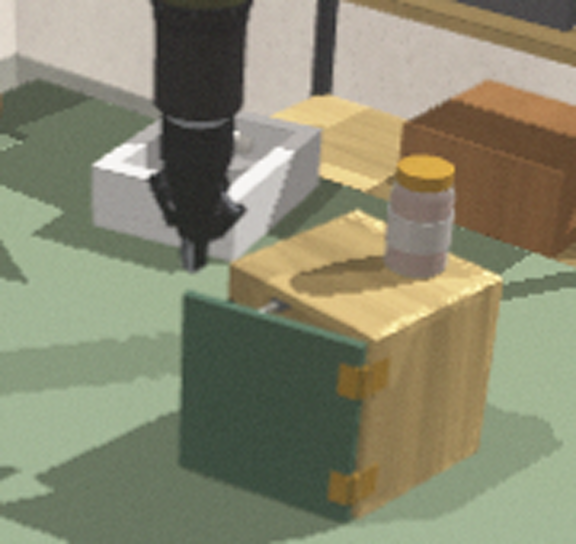

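```bash
python3 - <<'E'
from h import *
s=manip.get_state(); w=imaging.camera("wrist")
print("door top back/front corners",onz(w,[[182,175],[170,146]],0.217,s).round(4),"bottom front", onz(w,[[240,124]],0.003,s).round(4))
H=np.array([.6157,.1646]); u=np.array([-.993,.118]); o=np.array([-.118,-.993])
for uu,oo in [(.182,.012),(.195,-.012),(.14,.03)]:
    p=H+uu*u+oo*o; print(uu,oo,p.round(4), proj(w,[[*p,.22]],s).round(0))
E
python3 -m inch '[{"ax":0,"ay":0,"az":0,"x":15,"y":-4,"z":0,"hand":1},{"ax":0,"ay":0,"az":0,"x":15,"y":-3,"z":0,"hand":1},{"ax":0,"ay":0,"az":0,"x":0,"y":0,"z":0,"hand":1}]'
```

```text
door top back/front corners [[0.4094 0.1335 0.217 ]
 [0.4116 0.1217 0.217 ]] bottom front [[0.4111 0.1238 0.003 ]]
0.182 0.012 [0.4336 0.1742] [[144. 277.]]
0.195 -0.012 [0.4235 0.1995] [[180. 325.]]
0.14 0.03 [0.4731 0.1513] [[ 35. 238.]]
t: 7.85
tcp_pos: [0.4064, 0.1739, 0.2002]
eef_rot: [-1.113, 1.269, 1.113]
wrist_force: [0.6, 0.5, -0.4]
width: -0.0001
```

```bash
python3 -m inch '[{"ax":0,"ay":0,"az":0,"x":14,"y":-2,"z":0,"hand":1},{"ax":0,"ay":0,"az":0,"x":13,"y":-2,"z":0,"hand":1},{"ax":0,"ay":0,"az":0,"x":0,"y":0,"z":0,"hand":1}]'
python3 - <<'E'
from h import *
s=manip.get_state(); c=imaging.camera("wrist"); print(np.round(s["tcp_pos"],4), np.round(s["wrist_force"],2),s["t"])
cv2.imwrite("pics/wrist8.png",c["img"][:,:,::-1])
c=imaging.camera("scene"); crop(c["img"],220,400,70,240,3.2,"pics/scene8.png")
E
```

```text
t: 8.15
tcp_pos: [0.433, 0.1701, 0.2001]
eef_rot: [-1.113, 1.269, 1.113]
wrist_force: [0.1, -0.4, 0.1]
width: 0.0
[0.433  0.1701 0.2001] [ 0.13 -0.4   0.06] 8.15
```

View pics/wrist8.png

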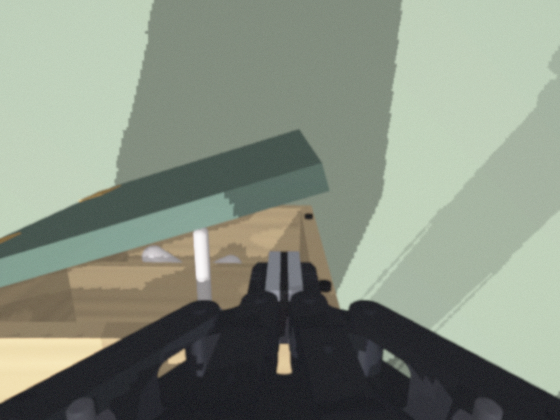

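View pics/scene8.png

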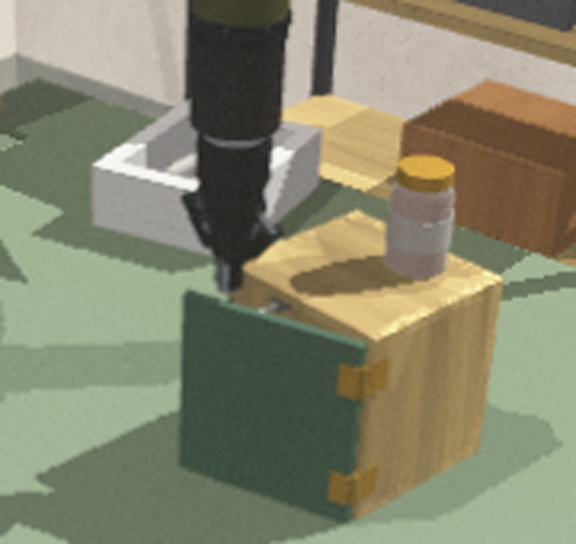

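The wrist view shows the finger between the ajar door (free top corner at about (325,185)) and the carcass, clear of the plunger at (200,250). I'll work out the arc next.

Run:
```python
from h import *
H=np.array([.6157,.1646]); u=np.array([-.993,.118]); o=np.array([-.118,-.993]); n=-o
def tcp(phi,s=.184,d=.017): return H+s*(np.cos(phi)*u+np.sin(phi)*o)+d*(np.cos(phi)*n+np.sin(phi)*u)
cur=np.array([.433,.1701])
for deg in [16,24,32,40,48,56,64,72,80,84,88]:
    p=tcp(np.radians(deg)); print(deg,p.round(4),((p-cur)*1000).round(1)); cur=p
```

```text
16 [0.4314 0.1519] [ -1.6 -18.2]
24 [0.4349 0.1264] [  3.6 -25.5]
32 [0.442  0.1016] [  7.1 -24.8]
40 [0.4525 0.078 ] [ 10.5 -23.6]
48 [0.4661 0.0561] [ 13.6 -21.9]
56 [0.4827 0.0364] [ 16.6 -19.8]
64 [0.5018 0.0191] [ 19.1 -17.3]
72 [0.5232 0.0047] [ 21.4 -14.4]
80 [ 0.5463 -0.0067] [ 23.2 -11.3]
84 [ 0.5584 -0.0111] [12.1 -4.4]
88 [ 0.5708 -0.0146] [12.4 -3.6]
```

```bash
python3 -m inch '[{"ax":0,"ay":0,"az":4,"x":-0.4,"y":-4.5,"z":0,"hand":1},{"ax":0,"ay":0,"az":4,"x":-0.4,"y":-4.5,"z":0,"hand":1},{"ax":0,"ay":0,"az":4,"x":-0.4,"y":-4.5,"z":0,"hand":1},{"ax":0,"ay":0,"az":4,"x":-0.4,"y":-4.5,"z":0,"hand":1},{"ax":0,"ay":0,"az":4,"x":1.8,"y":-12.5,"z":0,"hand":1},{"ax":0,"ay":0,"az":4,"x":1.8,"y":-13,"z":0,"hand":1},{"ax":0,"ay":0,"az":0,"x":0,"y":0,"z":0,"hand":1}]'
python3 - <<'E'
from h import *
s=manip.get_state(); c=imaging.camera("wrist"); print(np.round(s["tcp_pos"],4), np.round(s["wrist_force"],2),s["t"])
cv2.imwrite("pics/wrist9.png",c["img"][:,:,::-1])
c=imaging.camera("scene"); crop(c["img"],220,400,70,240,3.2,"pics/scene9.png")
E
```

```text
t: 8.95
tcp_pos: [0.4343, 0.1266, 0.2009]
eef_rot: [-1.42, 1.056, 1.42]
wrist_force: [-0.3, 0.8, 0.7]
width: -0.0
[0.4343 0.1266 0.2009] [-0.29  0.82  0.71] 8.95
```

View pics/wrist9.png

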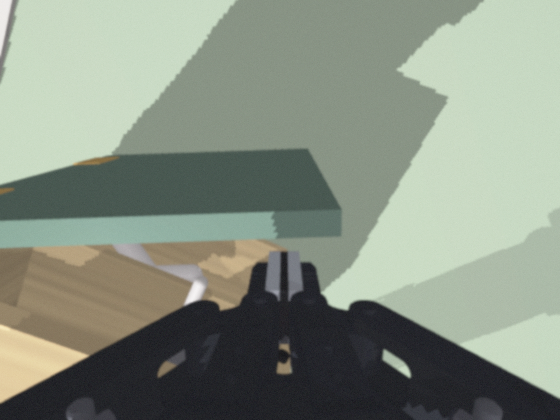

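View pics/scene9.png

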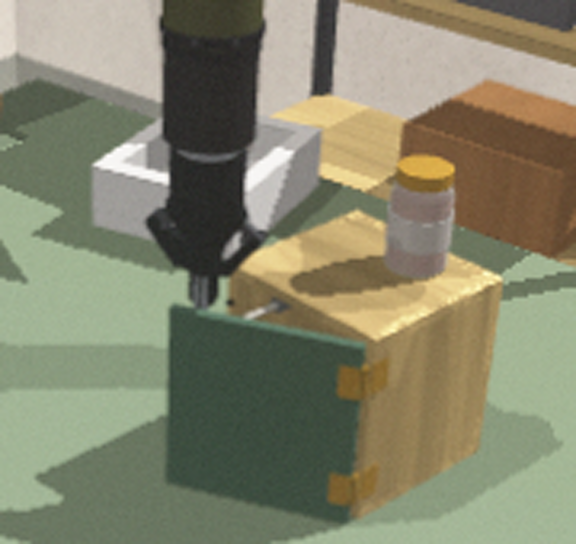

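The door is now following the finger; its free corner moved from (183,292) to (170,307) in the scene crop. I'll continue along the arc.

```bash
python3 -m inch '[{"ax":0,"ay":0,"az":4,"x":3.2,"y":-12.5,"z":0,"hand":1},{"ax":0,"ay":0,"az":4,"x":4,"y":-12.3,"z":0,"hand":1},{"ax":0,"ay":0,"az":4,"x":4.9,"y":-12,"z":0,"hand":1},{"ax":0,"ay":0,"az":4,"x":5.7,"y":-11.6,"z":0,"hand":1},{"ax":0,"ay":0,"az":4,"x":6.4,"y":-11.2,"z":0,"hand":1},{"ax":0,"ay":0,"az":4,"x":7.2,"y":-10.7,"z":0,"hand":1},{"ax":0,"ay":0,"az":4,"x":8,"y":-10.2,"z":0,"hand":1},{"ax":0,"ay":0,"az":4,"x":8.6,"y":-9.6,"z":0,"hand":1}]'
python3 - <<'E'
from h import *
s=manip.get_state(); c=imaging.camera("wrist"); print(np.round(s["tcp_pos"],4), np.round(s["wrist_force"],2),s["t"],np.round(s["qpos"],2))
cv2.imwrite("pics/wrist10.png",c["img"][:,:,::-1])
c=imaging.camera("scene"); crop(c["img"],220,400,70,240,3.2,"pics/scene10.png")
E
```

```text
t: 9.85
tcp_pos: [0.4827, 0.0375, 0.2004]
eef_rot: [-1.803, 0.678, 1.803]
wrist_force: [-0.0, 0.0, -0.4]
width: -0.0
[0.4827 0.0375 0.2004] [-0.01  0.03 -0.42] 9.85 [ 0.5  -0.28 -0.25 -0.   -1.6   0.36]
```

View pics/wrist10.png

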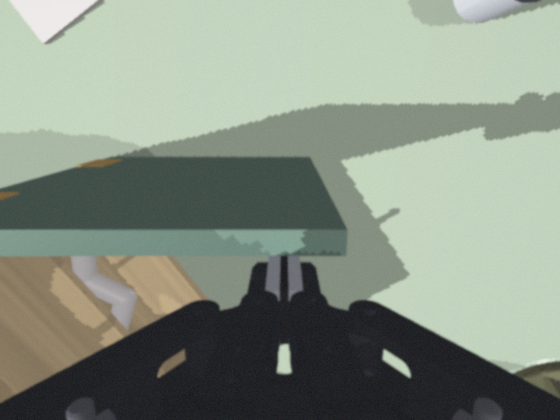

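View pics/scene10.png

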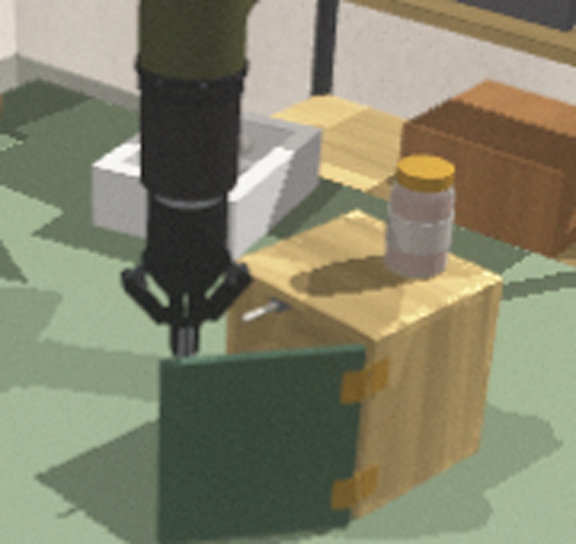

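The door is at about 56° and moving flush with the finger. I'll carry on, slowing down towards the end.

```bash
python3 -m inch '[{"ax":0,"ay":0,"az":4,"x":9.3,"y":-8.9,"z":0,"hand":1},{"ax":0,"ay":0,"az":4,"x":9.9,"y":-8.3,"z":0,"hand":1},{"ax":0,"ay":0,"az":4,"x":10.4,"y":-7.6,"z":0,"hand":1},{"ax":0,"ay":0,"az":4,"x":11,"y":-6.8,"z":0,"hand":1},{"ax":0,"ay":0,"az":4,"x":11.4,"y":-6,"z":0,"hand":1},{"ax":0,"ay":0,"az":4,"x":11.8,"y":-5.3,"z":0,"hand":1},{"ax":0,"ay":0,"az":2,"x":6,"y":-2.3,"z":0,"hand":1},{"ax":0,"ay":0,"az":2,"x":6,"y":-2.1,"z":0,"hand":1}]'
python3 -m inch '[{"ax":0,"ay":0,"az":2,"x":6.2,"y":-1.9,"z":0,"hand":1},{"ax":0,"ay":0,"az":2,"x":6.2,"y":-1.7,"z":0,"hand":1},{"ax":0,"ay":0,"az":1,"x":3,"y":-0.7,"z":0,"hand":1},{"ax":0,"ay":0,"az":0,"x":0,"y":0,"z":0,"hand":1}]'
python3 - <<'E'
from h import *
s=manip.get_state(); c=imaging.camera("wrist"); print(np.round(s["tcp_pos"],4), np.round(s["wrist_force"],2),s["t"],np.round(s["qpos"],2))
cv2.imwrite("pics/wrist11.png",c["img"][:,:,::-1])
c=imaging.camera("scene"); crop(c["img"],220,400,70,240,3.2,"pics/scene11.png")
E
```

```text
t: 10.75
tcp_pos: [0.5585, -0.0093, 0.2002]
eef_rot: [-2.097, 0.246, 2.098]
wrist_force: [-0.2, -0.1, 0.7]
width: 0.0003
t: 11.15
tcp_pos: [0.5739, -0.0138, 0.2002]
eef_rot: [-2.145, 0.157, 2.146]
wrist_force: [0.9, 0.1, -0.7]
width: -0.0001
[ 0.5739 -0.0138  0.2002] [ 0.94  0.07 -0.72] 11.15 [ 0.33 -0.03 -0.03 -0.   -1.57  1.1 ]
```

View pics/wrist11.png

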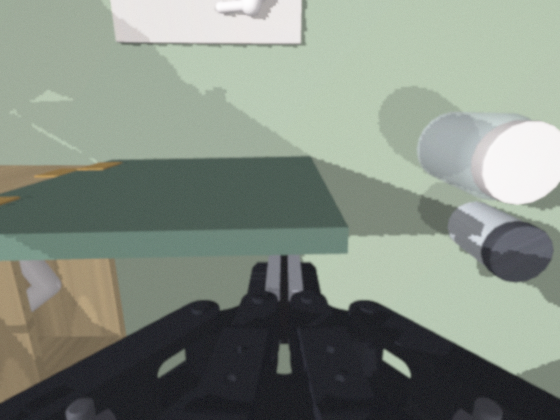

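View pics/scene11.png

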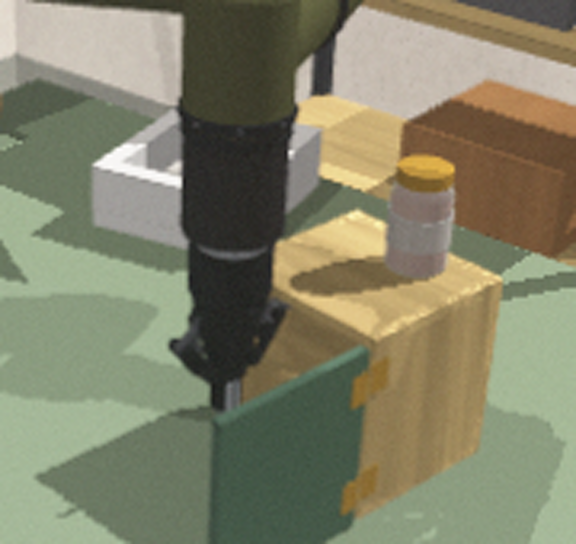

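The door stands about square, with its free top corners at (345,228) and (348,250) in the wrist view. The finger touches its back lightly, with a force near 0. I'll back the finger off and measure.

```bash
python3 -m inch '[{"ax":0,"ay":0,"az":0,"x":-5,"y":0,"z":0,"hand":1},{"ax":0,"ay":0,"az":0,"x":-15,"y":0,"z":0,"hand":1},{"ax":0,"ay":0,"az":0,"x":-25,"y":-5,"z":0,"hand":1},{"ax":0,"ay":0,"az":0,"x":-25,"y":-5,"z":10,"hand":1},{"ax":0,"ay":0,"az":0,"x":-20,"y":-10,"z":30,"hand":1},{"ax":0,"ay":0,"az":0,"x":-10,"y":-20,"z":30,"hand":1},{"ax":0,"ay":0,"az":0,"x":0,"y":-30,"z":30,"hand":1},{"ax":0,"ay":0,"az":0,"x":0,"y":0,"z":0,"hand":1}]'
python3 - <<'E'
from h import *
s=manip.get_state(); w=imaging.camera("wrist"); print(np.round(s["tcp_pos"],4), np.round(s["wrist_force"],2),s["t"],np.round(s["qpos"],2))
cv2.imwrite("pics/wrist12.png",w["img"][:,:,::-1])
c=imaging.camera("scene"); crop(c["img"],200,400,70,257,3,"pics/scene12.png")
c=imaging.camera("top"); cv2.imwrite("pics/top12.png",c["img"][:,:,::-1])
E
```

```text
t: 12.05
tcp_pos: [0.474, -0.0869, 0.3058]
eef_rot: [-2.153, 0.16, 2.135]
wrist_force: [-0.3, 0.5, 1.0]
width: -0.0005
[ 0.474  -0.0869  0.3058] [-0.34  0.54  1.03] 12.05 [ 0.24 -0.26 -0.04  0.   -1.78  1.18]
```

View pics/scene12.png

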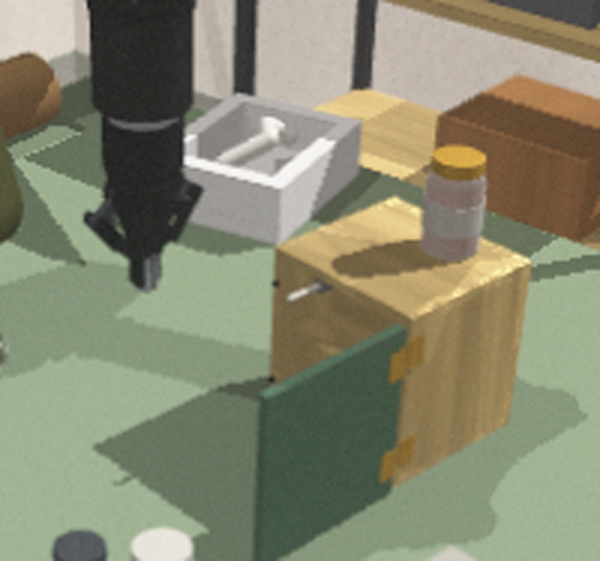

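View pics/top12.png

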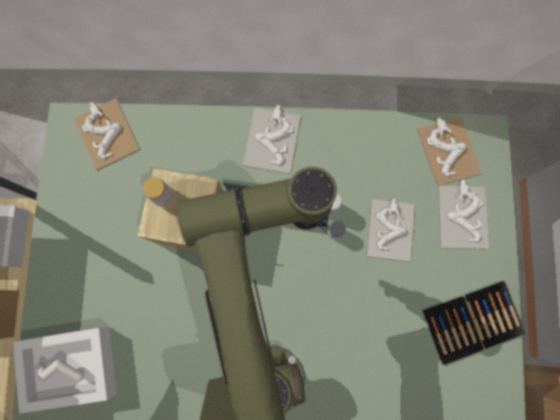

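View pics/wrist12.png

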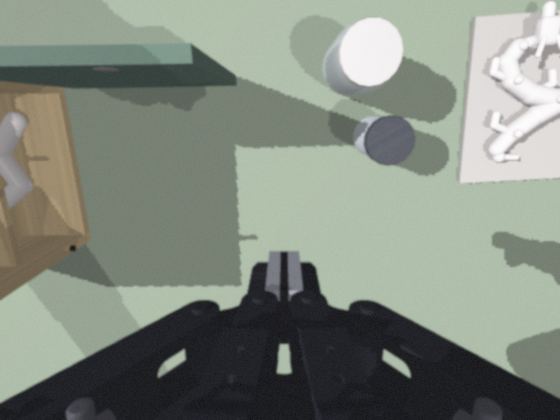

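The plunger is out, at (305,292) in the scene crop, and the door stands wide open with the gripper clear. I'll measure the angle and compare the loose objects with the first pictures.

Run:
```python
from h import *
s=manip.get_state(); c=imaging.camera("scene"); w=imaging.camera("wrist")
f=lambda p,k,u,v:(np.array(p,float)+.5)/k-.5+[u,v]
P=onz(c,f([[263,398],[405,327]],3,200,70),0.217); d=P[0]-P[1]
a0=np.arctan2(.118,-.993)
print("scene",P.round(4),np.linalg.norm(d),"phi",(np.arctan2(d[1],d[0])-a0)%(2*np.pi))
Q=onz(w,[[191,45],[0,48]],0.217,s); d=Q[0]-Q[1]; print("wrist",Q.round(4),(np.arctan2(d[1],d[0])-a0)%(2*np.pi))
for n in ["scene","top"]:
    a=cv2.imread(f"pics/{n}0.png"); b=imaging.camera(n)["img"][:,:,::-1]
    rois={"scene":{"bead":(338,118,366,160),"jar":(240,246,270,290),"tin":(214,246,240,280),"board1":(312,252,408,312),"board2":(138,278,228,340)},"top":{"bead":(142,176,176,206),"board1":(242,102,304,176),"board2":(364,194,418,264)}}[n]
    for k,(x0,y0,x1,y1) in rois.items():
        A=a[y0:y1,x0:x1]; B=b[max(y0-12,0):y1+12,x0-12:x1+12]
        r=cv2.matchTemplate(B,A,cv2.TM_CCOEFF_NORMED); _,m,_,l=cv2.minMaxLoc(r); print(n,k,"shift px",l[0]-12,l[1]-12,round(m,3))
```

```text
scene [[ 0.5909 -0.0475  0.217 ]
 [ 0.6175  0.156   0.217 ]] 0.205212612831435 phi 1.558986502215907
wrist [[ 0.5892 -0.0408  0.217 ]
 [ 0.6035  0.0762  0.217 ]] 1.5679101276794887
scene bead shift px 0 0 0.972
scene jar shift px 0 0 0.883
scene tin shift px 0 0 0.882
scene board1 shift px 0 0 0.992
scene board2 shift px 0 0 0.962
top bead shift px 0 0 0.975
top board1 shift px 0 0 0.932
top board2 shift px 0 0 0.94
```

```bash
python3 -m inch '[{"ax":0,"ay":0,"az":0,"x":0,"y":0,"z":0,"hand":1},{"ax":0,"ay":0,"az":0,"x":0,"y":0,"z":0,"hand":1},{"ax":0,"ay":0,"az":0,"x":0,"y":0,"z":0,"hand":1},{"ax":0,"ay":0,"az":0,"x":0,"y":0,"z":0,"hand":1}]'
python3 - <<'E'
from h import *
a=cv2.imread("pics/scene12.png"); c=imaging.camera("scene"); crop(c["img"],200,400,70,257,3,"pics/scene13.png")
b=cv2.imread("pics/scene13.png"); A=a[320:555,250:415]
r=cv2.matchTemplate(b[308:561,238:427],A,cv2.TM_CCOEFF_NORMED); print(cv2.minMaxLoc(r), "expect loc (12,12)")
s=manip.get_state(); print(s["t"],np.round(s["dq"],3),np.round(s["wrist_force"],2))
print(manip.close_job())
E
```

```text
t: 12.8
tcp_pos: [0.4739, -0.0843, 0.3003]
eef_rot: [-2.146, 0.156, 2.146]
wrist_force: [-0.7, -0.6, 0.6]
width: 0.0002
(0.6339452266693115, 0.9958399534225464, (0, 0), (12, 12)) expect loc (12,12)
12.85 [-0.001 -0.001  0.001 -0.     0.001 -0.   ] [-0.24  1.03 -0.34]
the job is handed in; nothing more can be done
None
```

The green door is open and standing at about 1.56 rad (about 89°), and the job is handed in. It took about 12.9 s of the 45 s.

- **What I did:** I pressed the door with the closed fingertips near its free edge, with about 8 N, until the catch let go. The door sprang ajar to about 0.28 rad. I then took the closed fingers round the free edge, pushed the door's back along its arc, and withdrew the arm up and clear. The door was never between the fingers.
- **Last checks:** The scene and wrist cameras put the door at 1.559 and 1.568 rad, and it did not move over the last 0.6 s. The plunger is visibly out. The bead jar, empty jar, tin and both grey relief boards show no pixel shift from the first scene picture. The wrist force was about 1 N, which is noise, and the arm was still.
- **Disagreements and gaps:**
  - My first two move calls were refused for missing keys; nothing moved.
  - The first door-corner positions differed by up to 6 mm between cameras, and contact with the door settled it.
  - In the top view the empty jar and tin were partly hidden by the arm at the end, so those two were checked only in the scene view.

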